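Set the gear mesh of a kart's steering drive by feel

ROBOT

A 6-joint arm with a two-finger parallel gripper is mounted at the origin on the work surface. World frame = base frame: x ahead of the robot, y to its left, z up, the work surface at z = 0. Lengths are in mm, angles in rad, forces in N, time in s.
With the tool pointing down it reaches from about 375 to 925 mm from the base axis. Payload 5.7 kg.
Tool frame: the origin (TCP) lies between the finger pads; the fingertips stand 19 mm ahead of it and the grasp point (between the pads) is the TCP (bot.tcp_to_tips is the distance from the TCP to the fingertips, in mm); z points along the fingers, y is the line along which they close (so a half turn about z gives the same grasp; the last joint's range is limited). The gripper opens to 88 mm and grips with 3 to 60 N. Pads are 20 mm wide; open, the fingers measure 115 mm over their backs; the gripper's body (75 mm by 178 mm) begins 61 mm behind the grasp point.
Start: joints at [-1.334, 0.359, 1.51, -0, 1.272, -0.115], TCP at [206.736, -563.224, 212.523] pointing down, gripper open.
Joint ranges: [-2.97, 2.97], [-1.01, 2.36], [0.21, 2.38], [-0.96, 4.11], [0.2, 2.71], [-2.98, 2.98]. Speed limits (rad/s): [2.39, 2.39, 3.14, 3.14, 3.14, 3.14].

INTERFACE

Orientations are given as a rotation vector (axis times angle).
In Python, from bench import bot gives the robot as it stands.
- The arm moves only by the tool step_arm, never from a script. Its argument "targets" is a list of rows, each a list of 3 entries, a list of its own where there are three numbers: the turn, a rotation vector about the tool's x, y, z in rad, then the shift along the tool's x, y, z in m, then the opening, from 0 (shut) to 1 (fully open). In form: [[[rx, ry, rz], [tx, ty, tz], claw], ...]. A call has 1 to 5 rows; each row shifts and turns the commanded pose from where the row before left it, along the tool's axes as they then stand; what a row does not reach is not made up. A row lasts 1/10 s, in which the tool goes at most 50 mm and 8.59 degrees, less where a joint would pass 70% of its speed; a pose out of reach is approached as far as the arm can. A call with a gripper value outside its range is refused whole. The fingers move at their own pace and stop on an object; "newtons" is the grip in N (left out, the last holds). Time passes only in rows, so rows that do not move let the fingers close. It gives the time, the measured TCP pose, the force, the opening and the grip force at its end, in the units of the state.
- bot.read_state(): the state, without advancing time (a new reading comes with each control period).
- bot.capture(name): name is "scene" or "top"; returns (picture, depth): 480x640x3 uint8, red, green, blue; 480x640 float32, mm along the optical axis (not along the pixel's ray), 0 where there is no reading.
- bot.camera_params(name): a dict with "fx", "fy", "cx", "cy" (pixels), "dist" ([k1, k2, p1, p2, k3] as OpenCV has them; the pictures are not rectified), "T" (4x4, takes a point from camera to world coordinates). Camera axes: x right, y down, z forward; pixel columns grow to the right and rows downward; lengths in mm; the calibration is good to about 2 mm. A picture is of the moment at which its call begins. camera_params takes no time and is no camera call.
- bot.close_job(): hands the job in; it is judged then, once.
The state is a dict: "time": time; "qpos": joint angles; "qvel": joint speeds; "joint_torque": joint torques, N m; "tool_pos": TCP position; "eef_rot": TCP orientation; "wrist_force": force on the tool from outside, world axes, zero at the start; "wrist_torque": the same for the moment, N m; "opening": finger opening in mm; "finger_force": force on a finger pad.
Only numpy, scipy, OpenCV 4.12 (cv2) and the standard library are available. Lean on these libraries where they do the work, as an engineer would, in place of code of your own. Each camera call takes 0.05 s, during which the arm holds its last target. There are 200 camera calls.

TASK

The steering drive on the bench has too much play in its gears. Gently rock the blue arm to feel how far its end pin moves freely before the gear teeth resist, turn the red adjuster until the pin has about 8 mm of free play from end to end, then rock the arm again to check. Leave the arm free, not leaning on the teeth, and everything else on the bench where it is.

Things in the scene. Friction and masses are not known exactly. Their poses are not given: they have to be found in the camera images.
- drive: Steering drive fixed on a plywood board: two 260 mm aluminium plates, white 96 mm gear and brass pinion between, gearmotor on a slide on top; the meshing teeth are hidden. Origin on the bench, x and y level. The gear's upright shaft is at x 0, y -85 mm, the adjuster's axis at x 0, y +95 mm, the motor between them (y -52 to +30, x -33 to +145 mm, 126 mm high).
- steer_arm (a joint): Turn of the gear shaft and blue arm, rad, anticlockwise from above; at 0 the arm points to the drive's -y. 0.3 to 0.6 N at the pin moves it within the play of the teeth and it stays where left. The play's width and middle are hidden and differ every time. Beyond the play the teeth resist springily, about 0.27 mm per newton at the pin. Over 20 N at the pin strains the gears.
- steer_pin (a point): Centre of the top of the upright round steel pin near the end of the blue arm, 131 mm above the bench, 170 mm from the arm's shaft. The pin is 14 mm thick and stands 47 mm out of the arm (24 mm wide, 8 mm thick, its top 84 mm above the bench). Free play means how far this pin swings from end to end before the teeth resist.
- adjuster (a joint): Turn of the red adjuster, rad, clockwise from above, 0 to 2.6. Clockwise pushes the pinion into the gear: each radian takes 14 mm off the pin's free play (13 to 35 mm at the start). About 0.2 N m turns it; it stays where left. Turned in too far it jams the gears.
- adjuster_grip (a point): Centre of the top of the red adjuster's bar, 126 mm above the bench: a plastic bar 56 mm long, 14 mm wide, 26 mm high on an upright spindle. At joint value 0 the bar lies along the drive's x, and it turns with the joint; at the start it is at 0.1 to 0.3 rad.
- driver_a: Bystander: red-handled screwdriver 210 mm long, lying on the bench.
- driver_b: Bystander: red-handled screwdriver 180 mm long, lying on the bench.
- spanner: Bystander: steel open-end spanner 150 mm long, lying on the bench near the arm.
- spare_gear: Bystander: spare white gear, 96 mm across, 20 mm thick, lying flat.
- trigger_grip: Bystander: small white ribbed plastic grip, 75 x 28 x 20 mm.
- screw_box: Bystander: clear box of screws, 150 x 100 x 38 mm.

How it is judged (in metres and radians):
On the way, in this order (a step that is already met when the one before it is completed fails the run):
1. the arm has been pushed lightly up against the gear teeth (2 N or more at the pin) to feel the play (contact force between any of flank_l, flank_r and anything else above 8 N), for 0.05 s.
2. the adjuster is turned so that the pin's free play is 5.5 to 10.5 mm, the arm not pressed against the teeth (distance between flank_l_c0 and flank_r_c0 between 0.00742 and 0.00865 m and contact force between each of flank_l, flank_r and anything else below 4 N), for 0.2 s.
3. the arm has been pushed lightly up against the teeth again (2 N or more at the pin), the play being 5.5 to 10.5 mm (distance between flank_l_c0 and flank_r_c0 between 0.00742 and 0.00865 m and contact force between any of flank_l, flank_r and anything else above 8 N), for 0.05 s.
At the end, for the whole second after the job is handed in: The free play of the arm's pin, from end to end, is 5.5 to 10.5 mm; the arm is at rest, not pressed against the teeth (under 1 N at the pin) (all of step 2 and velocity of joint steer_arm between -0.05 and 0.05 rad/s); the robot touches nothing.
It fails at once if the gears are strained: more than 20 N at the pin against the teeth, or the mesh jammed (contact force between any of flank_l, flank_r and anything else above 81 N).
It fails at once if one of the bystanders is shoved more than 25 mm (distance of any of driver_a, driver_b, spanner, spare_gear, trigger_grip, screw_box from where it was at the start of the episode above 0.025 m).
It also fails if it takes over 67 s, if anything falls off the work surface, if the arm or the gripper's body presses on something with over 40 N, if the wrist force passes 120 N, or if a joint passes its speed limit or range.

## Working session

There is one attempt and no reset: what is moved stays moved. The work goes in short steps, Python scripts to look and compute and a tool call to move; the robot and the scene stay as the last step left them, time stands still between calls to the robot, and variables do not carry over. Pictures are saved under pics/ and viewed, at most 10 in all, crops included, and the job is handed in when it is done.

Besides the shell and the picture viewer there is one more tool, called by a JSON object that holds its "op" and its "data", one argument or row to a line. step_arm: Moves the arm, as the interface text tells. Its arguments: {"type":"object","properties":{"targets":{"type":"array"},"newtons":{"type":"number"}},"required":["targets"]}

```bash
ls; mkdir -p pics
python3 - <<'E'
from bench import bot
import cv2,numpy as np
for n in("scene","top"):
    p,d=bot.capture(n); cv2.imwrite(f"pics/{n}0.png",p[:,:,::-1]); np.save(f"pics/{n}0.npy",d)
    c=bot.camera_params(n); print(n,c["fx"],c["dist"],np.round(c["T"],3).tolist())
s=bot.read_state();print(s["time"],s["eef_rot"],s["wrist_force"],s["opening"])
E
```

```text
pics
scene 505.06546249016515 [-0.06764902  0.          0.          0.          0.        ] [[0.588, 0.632, -0.505, 1247.395], [0.809, -0.46, 0.367, -497.4], [-0.001, -0.624, -0.781, 1255.162], [0.0, 0.0, 0.0, 1.0]]
top 552.6851082044348 [-0.08111723  0.          0.          0.          0.        ] [[-0.025, -0.994, 0.109, 357.425], [-0.999, 0.027, 0.02, 33.626], [-0.022, -0.109, -0.994, 1475.072], [0.0, 0.0, 0.0, 1.0]]
0.1 [-3.09155198e+00 -5.49422132e-01  1.62312474e-04] [ 0.5579962   1.07862482 -0.73455339] 87.53327398393583
```

View pics/top0.png

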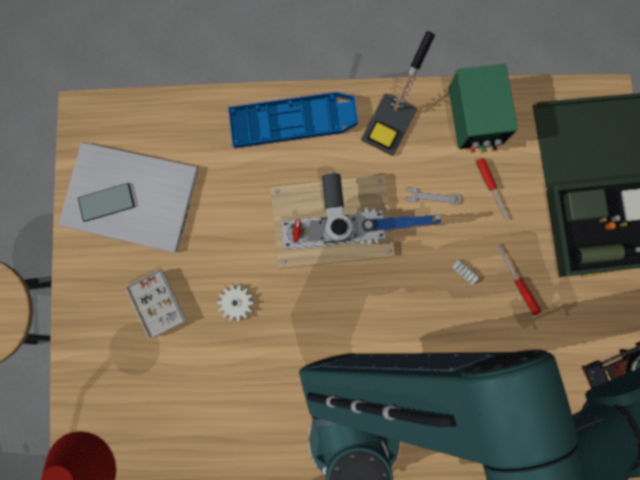

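View pics/scene0.png

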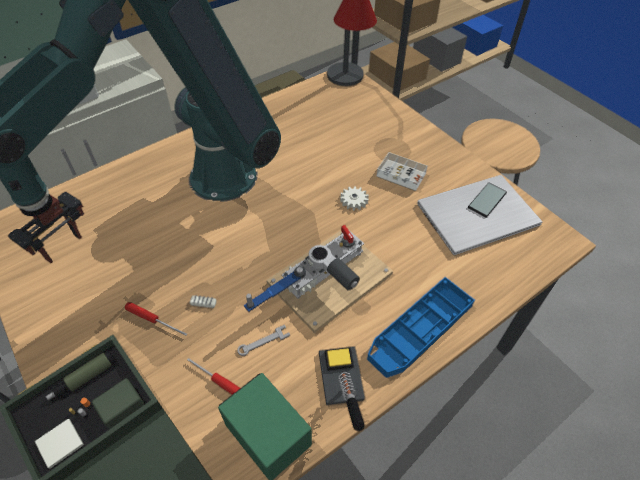

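The top view shows the red adjuster near (297,231), the motor at (340,225), and the blue arm running from (372,224) to its pin near (437,219). The spanner is at (435,196). In the scene view, the pin is near (250,299) and the adjuster near (348,237). Next I'll localise these.

```bash
cat > h.py <<'E'
from bench import bot
import cv2,numpy as np
def ray(n,uv):
    c=bot.camera_params(n);K=np.array([[c["fx"],0,c["cx"]],[0,c["fy"],c["cy"]],[0,0,1]])
    q=cv2.undistortPoints(np.array([[uv]],float),K,np.array(c["dist"]))[0,0]
    T=np.array(c["T"]);return T[:3,3],T[:3,:3]@np.array([q[0],q[1],1])
def onz(n,uv,z):
    o,d=ray(n,uv);return o+d*(z-o[2])/d[2]
def proj(n,P):
    c=bot.camera_params(n);K=np.array([[c["fx"],0,c["cx"]],[0,c["fy"],c["cy"]],[0,0,1]])
    T=np.linalg.inv(np.array(c["T"]))
    return cv2.projectPoints(np.array([P],float),cv2.Rodrigues(T[:3,:3])[0],T[:3,3],K,np.array(c["dist"]))[0][0,0]
def masks(p):
    h=cv2.cvtColor(p,cv2.COLOR_RGB2HSV);H,S,V=[h[...,i].astype(int) for i in range(3)]
    return ((H<8)|(H>172))&(S>150)&(V>70), (H>100)&(H<130)&(S>130)&(V>40)
E
python3 - <<'E'
from h import *
a=cv2.imread("pics/top0.png");b=cv2.imread("pics/scene0.png")
ca=cv2.resize(a[170:280,270:470],None,fx=4,fy=4,interpolation=cv2.INTER_CUBIC)
cb=cv2.resize(b[215:330,230:400],None,fx=4,fy=4,interpolation=cv2.INTER_CUBIC)
cv2.imwrite("pics/ca.png",ca);cv2.imwrite("pics/cb.png",cb)
r,bl=masks(a[:,:,::-1].copy())
for nm,m,(x0,x1,y0,y1),z in(("red",r,(280,315,210,250),126),("blue",bl,(365,450,205,240),84)):
    w=np.zeros_like(m);w[y0:y1,x0:x1]=m[y0:y1,x0:x1]
    ys,xs=np.nonzero(w);pts=np.stack([xs,ys],1).astype(np.float32)
    (cx,cy),sz,an=cv2.minAreaRect(pts);bp=cv2.boxPoints(((cx,cy),sz,an))
    print(nm,len(xs),cx,cy,sz,an,onz("top",(cx,cy),z).round(1));print([onz("top",q,z).round(0)[:2].tolist() for q in bp])
E
```

```text
red 85 296.5 232.5 (15.0, 7.0) 90.0 [532.2 131.  126. ]
[[551.0, 139.0], [551.0, 122.0], [513.0, 123.0], [514.0, 140.0]]
blue 500 405.6844482421875 221.52870178222656 (9.868395805358887, 64.28038024902344) 84.80557250976562 [ 558.1 -144.    84. ]
[[565.0, -62.0], [576.0, -225.0], [551.0, -226.0], [540.0, -63.0]]
```

View pics/ca.png

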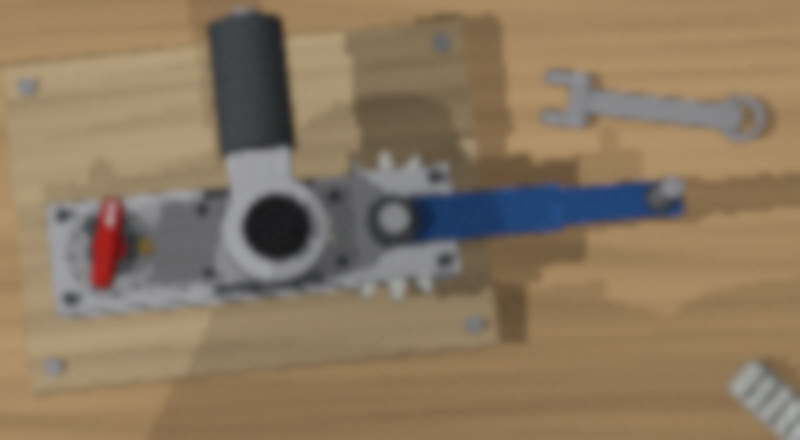

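View pics/cb.png

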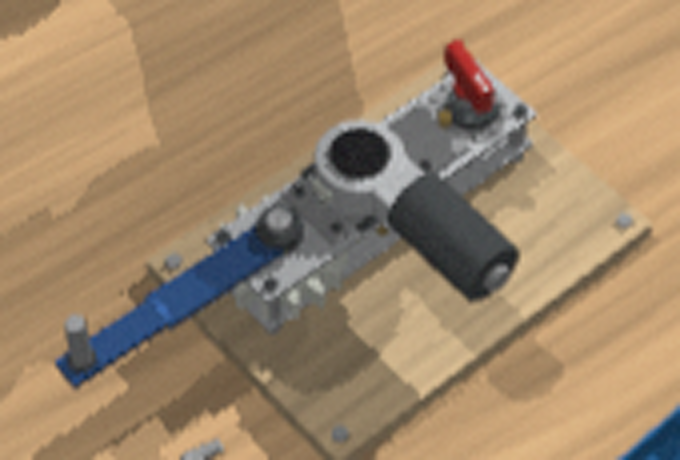

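The crops show the pin top at about top (438,216.7) and scene (249.3,295.7). The red bar's top centre is at about top (296.8,230.5) and scene (347.5,232.5). The shaft is at top (368.7,224.2).

Run:
```python
from h import *
for n,uv,z in(("top",(438,216.7),131),("scene",(249.3,295.7),131),("top",(296.8,230.5),126),("scene",(347.5,232.5),126),("top",(368.7,224.2),98),("top",(297.5,221.5),126),("top",(296,239.5),126),("scene",(344,226.5),126),("scene",(352.5,238.5),126),
 ("top",(276.5,191.5),10),("top",(380.5,180.5),10),("top",(283,261.5),10),("top",(388.5,251),10),("top",(406,196),5),("top",(461,198),5)):
    print(n,uv,onz(n,uv,z).round(1))
s=bot.read_state();from scipy.spatial.transform import Rotation as R
print(R.from_rotvec(s["eef_rot"]).as_matrix().round(3).tolist())
```

```text
top (438, 216.7) [ 561.1 -217.9  131. ]
scene (249.3, 295.7) [ 566.8 -218.   131. ]
top (296.8, 230.5) [537.1 130.1 126. ]
scene (347.5, 232.5) [546.3 126.8 126. ]
top (368.7, 224.2) [551.8 -49.   98. ]
top (297.5, 221.5) [559.5 128.  126. ]
top (296, 239.5) [514.8 132.5 126. ]
scene (344, 226.5) [522.4 132.7 126. ]
scene (352.5, 238.5) [572.4 124.6 126. ]
top (276.5, 191.5) [660.4 191.4  10. ]
top (380.5, 180.5) [682.4 -90.2  10. ]
top (283, 261.5) [470.3 176.8  10. ]
top (388.5, 251) [ 490.9 -104.5   10. ]
top (406, 196) [ 639.  -157.8    5. ]
top (461, 198) [ 629.6 -306.3    5. ]
[[0.939, 0.345, -0.0], [0.345, -0.939, 0.002], [0.0, -0.002, -1.0]]
```

Pin is at about (562,-218), adjuster at (539,130), drive yaw about 0.077 and bar yaw about -0.13. I'll turn the tool so the fingers close across the arm.

{"op": "step_arm", "data": {
  "targets": [
    [[0,0,-0.142],[0,0,0],0.5],
    [[0,0,-0.142],[0,0,0],0.5],
    [[0,0,-0.142],[0,0,0],0.5],
    [[0,0,-0.142],[0,0,0],0.5],
    [[0,0,-0.142],[0,0,0],0.5]
  ]
}}

```text
time: 0.6
tool_pos: [206.6, -562.8, 212.0]
eef_rot: [-2.704, -1.598, -0.001]
wrist_force: [-0.6, -0.7, 0.9]
opening: 51.5
finger_force: 0.0
```

{"op": "step_arm", "data": {
  "targets": [
    [[0,0,-0.142],[0,0,0],0.5],
    [[0,0,-0.142],[0,0,0],0.5],
    [[0,0,-0.142],[0,0,0],0.5],
    [[0,0,-0.142],[0,0,0],0.5],
    [[0,0,0],[0,0,0],0.5]
  ]
}}

```text
time: 1.1
tool_pos: [206.6, -562.9, 212.1]
eef_rot: [-2.153, -2.287, -0.001]
wrist_force: [-0.6, 0.3, -0.2]
opening: 44.1
finger_force: 0.0
```

```bash
cat >> h.py <<'E'
from scipy.spatial.transform import Rotation as R
def st(goal=None):
    s=bot.read_state();M=R.from_rotvec(s["eef_rot"]).as_matrix()
    print("t",round(s["time"],2),"p",np.round(s["tool_pos"],2),"yhead",round(np.arctan2(M[1,1],M[0,1]),3),"F",np.round(s["wrist_force"],2),"tq",np.round(s["wrist_torque"],2),"op",round(s["opening"],1),"ff",s["finger_force"],"j6",round(s["qpos"][5],2))
    if goal is not None: print("tool delta mm",(M.T@(np.array(goal)-s["tool_pos"])).round(1))
    return s,M
E
python3 -c "
from h import *
st((562,-218,190))"
```

```text
t 1.1 p [ 206.65 -562.91  212.11] yhead 0.06 F [-0.62  0.34 -0.21] tq [ 0.   -0.08 -0.09] op 44.1 ff 0.0 j6 -1.39
tool delta mm [322.9 375.5  22.3]
```

{"op": "step_arm", "data": {
  "targets": [
    [[0,0,0],[0.032,0.0375,0],0.5],
    [[0,0,0],[0.032,0.0375,0],0.5],
    [[0,0,0],[0.032,0.0375,0],0.5],
    [[0,0,0],[0.032,0.0375,0],0.5],
    [[0,0,0],[0.032,0.0375,0],0.5]
  ]
}}

```text
time: 1.6
tool_pos: [385.5, -390.9, 212.5]
eef_rot: [-2.16, -2.281, -0.0]
wrist_force: [0.3, -0.5, -0.3]
opening: 44.0
finger_force: 0.0
```

{"op": "step_arm", "data": {
  "targets": [
    [[0,0,0],[0.032,0.0375,0],0.5],
    [[0,0,0],[0.032,0.0375,0],0.5],
    [[0,0,0],[0.032,0.0375,0],0.5],
    [[0,0,0],[0.032,0.0375,0.0],0.5],
    [[0,0,0],[0.032,0.0375,0.0],0.5]
  ]
}}

```text
time: 2.1
tool_pos: [563.4, -219.9, 212.4]
eef_rot: [-2.16, -2.281, 0.0]
wrist_force: [-0.1, -1.1, -0.3]
opening: 43.9
finger_force: 0.0
```

{"op": "step_arm", "data": {
  "targets": [
    [[0,0,0],[0,0,0.01],0.5],
    [[0,0,0],[0,0,0.01],0.5],
    [[0,0,0],[0,0,0],0.5]
  ]
}}

```text
time: 2.4
tool_pos: [560.0, -221.6, 190.4]
eef_rot: [-2.155, -2.281, 0.003]
wrist_force: [-0.3, -1.0, -0.6]
opening: 43.7
finger_force: 0.0
```

```bash
python3 -c "
from h import *
st((562,-218,122))
for n in('scene','top'):
    p,d=bot.capture(n);cv2.imwrite(f'pics/{n}1.png',p[:,:,::-1])
a=cv2.imread('pics/scene1.png')[230:350,180:330];b=cv2.imread('pics/top1.png')[150:270,360:510]
cv2.imwrite('pics/c1.png',np.vstack([cv2.resize(i,(375*2,300),interpolation=3) for i in(a,b)]))
"
```

```text
t 2.4 p [ 560.03 -221.6   190.36] yhead 0.057 F [-0.32 -0.99 -0.64] tq [ 0.02 -0.09  0.03] op 43.7 ff 0.0 j6 -0.55
tool delta mm [ 3.4  2.4 68.4]
```

View pics/c1.png

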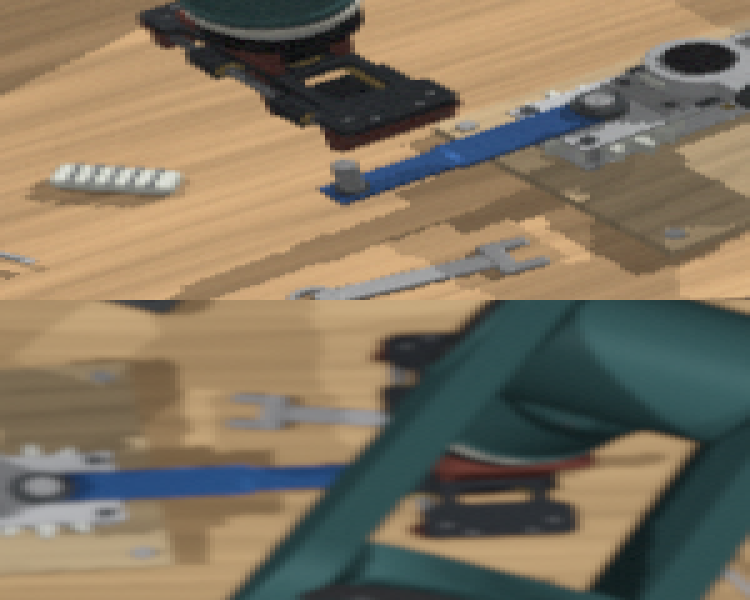

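The scene crop shows the pin top at (345,165) in the crop with the gripper body above and to its left, higher up. In the top view the robot covers the pin. I'll check projections before descending.

```bash
python3 -c "
from h import *
s,M=st()
p=s['tool_pos']
for z in(251,190,171): print(z,proj('scene',(p[0],p[1],z)),proj('top',(p[0],p[1],z)))
d,_=bot.capture('scene')[::-1]
for n,q in(('pin',(562,-218,131)),): print(n,proj('scene',q))
a=cv2.imread('pics/scene1.png')[170:330,160:350]
cv2.imwrite('pics/c2.png',cv2.resize(a,None,fx=4,fy=3.7,interpolation=2))
"
```

```text
t 2.5 p [ 560.74 -222.61  191.91] yhead 0.056 F [-0.14  0.08 -0.23] tq [-0.05 -0.06  0.02] op 43.8 ff 0.0 j6 -0.55
251 [241.31743713 268.44295374] [449.66575803 208.52845825]
190 [244.10341241 282.42087251] [444.47912006 212.92051978]
171 [244.93058566 286.56269594] [442.96002945 214.20654622]
pin [248.35912683 294.43350726]
```

View pics/c2.png

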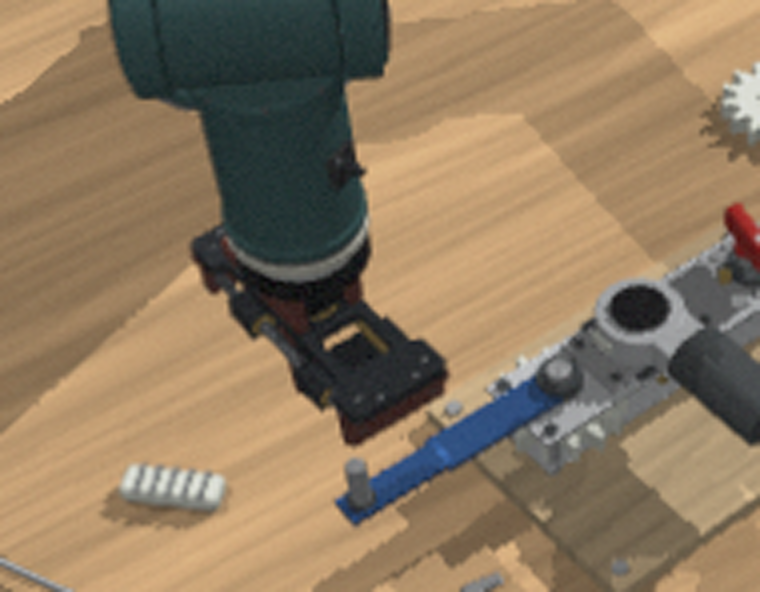

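Projections agree with the view, so I'll go down around the pin.

{"op": "step_arm", "data": {
  "targets": [
    [[0,0,0],[0.004,0.002,0.01],0.5],
    [[0,0,0],[0,0,0.016],0.5],
    [[0,0,0],[0,0,0.016],0.5],
    [[0,0,0],[0,0,0.015],0.5],
    [[0,0,0],[0,0,0.012],0.5]
  ]
}}

```text
time: 3.05
tool_pos: [563.4, -217.7, 122.4]
eef_rot: [-2.156, -2.284, 0.0]
wrist_force: [-0.1, 0.2, 0.4]
opening: 44.0
finger_force: 0.0
```

{"op": "step_arm", "data": {
  "newtons": 10,
  "targets": [
    [[0,0,0],[0,0,0],0.4],
    [[0,0,0],[0,0,0],0.3],
    [[0,0,0],[0,0,0],0.3]
  ]
}}

```text
time: 3.35
tool_pos: [564.5, -217.9, 124.3]
eef_rot: [2.154, 2.285, 0.001]
wrist_force: [-0.2, -0.1, 0.1]
opening: 26.8
finger_force: 0.0
```

```bash
python3 -c "
from h import *
st((562,-218,122))
p,d=bot.capture('scene');cv2.imwrite('pics/s3.png',p[:,:,::-1])
cv2.imwrite('pics/c3.png',cv2.resize(p[230:330,200:320,::-1],None,fx=6,fy=6,interpolation=2))
"
```

```text
t 3.35 p [ 564.54 -217.9   124.3 ] yhead 0.059 F [-0.15 -0.11  0.15] tq [ 0.08 -0.09  0.01] op 26.8 ff 0.0 j6 -0.54
tool delta mm [ 0.1 -2.5  2.3]
```

View pics/c3.png

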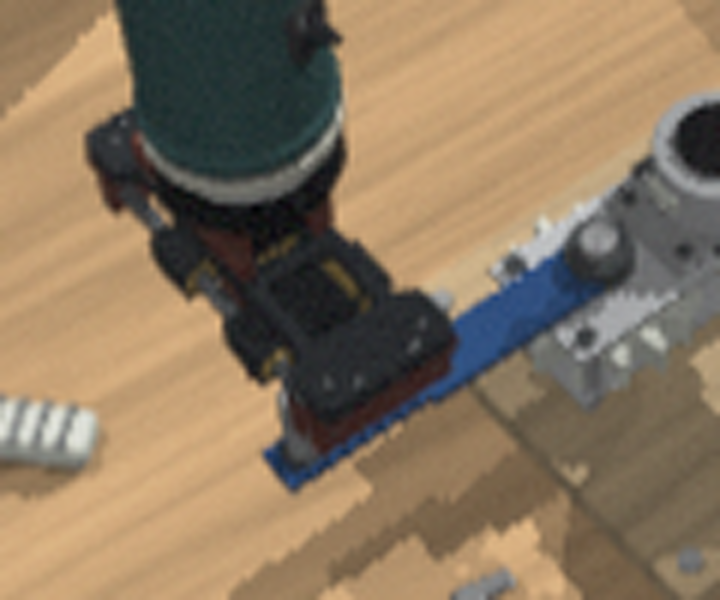

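The pin stands beside the gripper's front face at crop (295,430), consistent with being between the fingers. I'll close lightly and see if the opening stops at 14 mm.

{"op": "step_arm", "data": {
  "newtons": 4,
  "targets": [
    [[0,0,0],[0,0,0],0.15],
    [[0,0,0],[0,0,0],0.1],
    [[0,0,0],[0,0,0],0.1],
    [[0,0,0],[0,0,0],0.1]
  ]
}}

```text
time: 3.8
tool_pos: [564.0, -217.6, 123.7]
eef_rot: [2.155, 2.286, 0.0]
wrist_force: [-0.9, -0.4, 0.4]
opening: 9.2
finger_force: 0.0
```

```bash
python3 -c "
from h import *
st()"
```

```text
t 3.8 p [ 564.05 -217.58  123.69] yhead 0.059 F [-0.9  -0.41  0.36] tq [-0.05 -0.12 -0.02] op 9.2 ff 0.0 j6 -0.54
```

The fingers passed 14 mm, so the pin is not between them. I'll check the pin using the initial depth images.

```bash
cat >> h.py <<'E'
def cloud(n,d,u0,u1,v0,v1):
    c=bot.camera_params(n);K=np.array([[c["fx"],0,c["cx"]],[0,c["fy"],c["cy"]],[0,0,1]])
    u,v=np.meshgrid(np.arange(u0,u1),np.arange(v0,v1));uv=np.stack([u.ravel(),v.ravel()],1).astype(float)
    q=cv2.undistortPoints(uv[:,None],K,np.array(c["dist"]))[:,0];z=d[v0:v1,u0:u1].ravel()
    T=np.array(c["T"]);P=np.c_[q,np.ones(len(q))]*z[:,None]
    return uv,(P@T[:3,:3].T+T[:3,3])
E
python3 - <<'E'
from h import *
for n,box in(("top",(425,450,205,232)),("scene",(238,262,285,315))):
    uv,P=cloud(n,np.load(f"pics/{n}0.npy"),*box)
    m=(P[:,2]>98)&(P[:,2]<145)
    print(n)
    for a,b in zip(uv[m],P[m]): print(a,b.round(0))
_,P=cloud("scene",bot.capture("scene")[1],200,300,230,330)
m=(P[:,2]>90)&(P[:,2]<135)&(P[:,1]<-190)
print("now pin-ish",m.sum(),P[m].min(0).round(),P[m].max(0).round()); print(P[m][::max(1,m.sum()//25)].round(0))
E
```

```text
top
[437. 214.] [ 569. -217.  126.]
[438. 214.] [ 568. -218.  130.]
[439. 214.] [ 567. -220.  137.]
[436. 215.] [ 565. -213.  131.]
[437. 215.] [ 565. -216.  131.]
[438. 215.] [ 566. -218.  129.]
[439. 215.] [ 566. -221.  128.]
[440. 215.] [ 564. -222.  137.]
[435. 216.] [ 564. -212.  126.]
[436. 216.] [ 564. -215.  122.]
[437. 216.] [ 563. -215.  131.]
[438. 216.] [ 563. -218.  129.]
[439. 216.] [ 563. -220.  132.]
[440. 216.] [ 563. -223.  131.]
[434. 217.] [ 564. -212.  108.]
[435. 217.] [ 560. -210.  132.]
[436. 217.] [ 560. -212.  134.]
[437. 217.] [ 560. -215.  133.]
[438. 217.] [ 560. -218.  131.]
[439. 217.] [ 560. -220.  130.]
[440. 217.] [ 560. -222.  134.]
[433. 218.] [ 563. -211.  102.]
[434. 218.] [ 560. -211.  116.]
[435. 218.] [ 560. -212.  120.]
[436. 218.] [ 557. -212.  138.]
[437. 218.] [ 558. -216.  130.]
[438. 218.] [ 557. -217.  135.]
[439. 218.] [ 558. -221.  129.]
[440. 218.] [ 558. -223.  128.]
[434. 219.] [ 560. -213.  104.]
[435. 219.] [ 559. -214.  111.]
[436. 219.] [ 556. -214.  125.]
[437. 219.] [ 556. -216.  127.]
[438. 219.] [ 555. -217.  133.]
[439. 21
[... 1891 characters left out ...]
 133.]
 [ 559. -226.  132.]
 [ 562. -228.  132.]
 [ 563. -226.  127.]
 [ 563. -227.  122.]
 [ 577. -222.  132.]
 [ 563. -225.  112.]
 [ 570. -222.  118.]
 [ 571. -220.  116.]
 [ 565. -227.  111.]
 [ 567. -225.  112.]
 [ 571. -223.  115.]
 [ 572. -221.  115.]
 [ 563. -226.  102.]
 [ 569. -226.  110.]
 [ 572. -225.  113.]
 [ 568. -220.  104.]
 [ 572. -219.  107.]
 [ 563. -227.   97.]
 [ 567. -226.  101.]
 [ 570. -224.  105.]
 [ 573. -222.  107.]
 [ 573. -220.  104.]
 [ 567. -226.   97.]
 [ 568. -224.   97.]
 [ 571. -222.  100.]
 [ 569. -219.   93.]
 [ 567. -227.   93.]
 [ 571. -226.   97.]
 [ 573. -224.   98.]
 [ 574. -221.   97.]
 [ 570. -226.   91.]
 [ 573. -228.   92.]
 [ 581. -226.   91.]]
```

Run:
```python
from h import *
s,M=st()
p,d=bot.capture("scene")
uv,P=cloud("scene",d,190,320,220,330)
Q=(P-s["tool_pos"])@M   # tool coords
for lo,hi in((-200,-140),(-140,-100),(-100,-75),(-75,-60),(-60,-40),(-40,-20),(-20,0),(0,20)):
    m=(Q[:,2]>lo)&(Q[:,2]<=hi)&(abs(Q[:,0])<60)&(abs(Q[:,1])<130)
    if m.sum(): print(lo,m.sum(),"x",np.percentile(Q[m,0],[2,50,98]).round(),"y",np.percentile(Q[m,1],[2,50,98]).round())
a=p[220:320,195:320,::-1]
cv2.imwrite("pics/c4.png",cv2.resize(a,None,fx=6,fy=6,interpolation=2))
```

```text
t 3.85 p [ 563.97 -217.54  123.63] yhead 0.059 F [0.02 0.1  0.65] tq [-0.02 -0.06  0.  ] op 8.9 ff 0.0 j6 -0.54
-200 262 x [-39. -19.  26.] y [-30.  23.  40.]
-140 1091 x [-35. -16.  29.] y [-81.  33.  91.]
-100 101 x [-35.  -8.  25.] y [-74.  77.  84.]
-75 2 x [-12. -11.  -9.] y [20. 20. 21.]
-40 17 x [-14. -12.  -8.] y [-5. 12. 16.]
-20 16 x [-13. -11.  -6.] y [-11.  -1.  16.]
0 13 x [-11.  -6.  -2.] y [-2.  5.  7.]
```

View pics/c4.png

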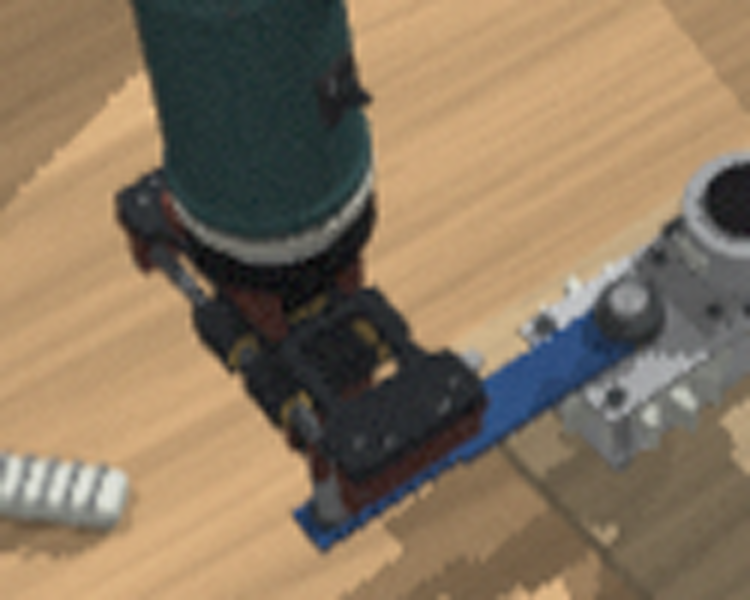

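The geometry puts the pin between the fingers, and the opening simply sits at its commanded value. I'll try shutting fully.

{"op": "step_arm", "data": {
  "newtons": 8,
  "targets": [
    [[0,0,0],[0,0,0],0.0],
    [[0,0,0],[0,0,0],0.0],
    [[0,0,0],[0,0,0],0.0]
  ]
}}

```text
time: 4.2
tool_pos: [564.0, -217.6, 123.5]
eef_rot: [-2.155, -2.286, -0.0]
wrist_force: [-0.3, -0.8, -0.7]
opening: 0.6
finger_force: 0.0
```

Run:
```python
from h import *
st()
for n,b in(("scene",(235,265,285,315)),):
    uv,P=cloud(n,bot.capture(n)[1],*b)
    m=(P[:,2]>88)&(P[:,2]<102); print(P[m].mean(0).round(1),P[m].std(0).round(1),m.sum())
    uv,P=cloud(n,np.load("pics/scene0.npy"),*b)
    m=(P[:,2]>88)&(P[:,2]<102); print(P[m].mean(0).round(1),P[m].std(0).round(1),m.sum())
```

```text
t 4.2 p [ 563.96 -217.56  123.53] yhead 0.059 F [-0.25 -0.76 -0.71] tq [-0.02 -0.09  0.  ] op 0.6 ff 0.0 j6 -0.54
[ 570.5 -222.3   95.3] [3.5 6.  4.5] 16
[ 570.8 -217.4   94.2] [ 3.8 11.2  4.3] 20
```

Run:
```python
from h import *
s,M=st()
p,d=bot.capture("scene")
uv,P=cloud("scene",d,235,275,280,312)
Q=(P-s["tool_pos"])@M
c=p[uv[:,1].astype(int),uv[:,0].astype(int)]
for a,q,k in zip(uv.astype(int),Q,c):
    if -60<q[2]<36 and abs(q[0])<40 and abs(q[1])<40: print(a,q.round(0),k)
```

```text
t 4.25 p [ 563.97 -217.53  123.52] yhead 0.059 F [ 0.15 -0.2   0.67] tq [ 0.03 -0.03 -0.03] op 0.5 ff 0.0 j6 -0.54
[253 286] [ 10.  13. -55.] [108  85  68]
[243 290] [-13.  -2. -42.] [50 36 37]
[248 290] [ -7.  14. -55.] [51 39 37]
[243 291] [-13.  -4. -34.] [57 36 25]
[243 292] [-14.  -3. -31.] [82 60 48]
[244 292] [-12.  -1. -31.] [57 34 34]
[243 293] [-14.  -4. -25.] [113  84  67]
[244 293] [-13.  -0. -29.] [58 40 33]
[245 293] [-14.   8. -39.] [55 35 34]
[243 294] [-13.  -7. -17.] [135 105  79]
[244 294] [-12.  -3. -21.] [60 41 36]
[245 294] [-13.   6. -32.] [54 36 34]
[246 294] [-13.  12. -39.] [56 37 33]
[244 295] [-13.  -1. -18.] [96 74 58]
[245 295] [-13.   4. -24.] [57 36 35]
[246 295] [-13.  11. -33.] [57 36 35]
[247 295] [-10.  10. -29.] [50 34 34]
[244 296] [-13.  -3. -12.] [168 134 100]
[245 296] [-12.   1. -15.] [120  91  68]
[246 296] [-13.   9. -25.] [58 39 34]
[247 296] [-11.  10. -25.] [58 40 38]
[248 296] [ -8.   9. -20.] [48 31 28]
[246 297] [-14.  10. -23.] [61 42 34]
[247 297] [-12.  11. -23.] [58 38 34]
[248 297] [ -9.  11. -19.] [56 35 34]
[249 297] [ -7.  12.
[... 858 characters left out ...]
.   6.  15.] [83 84 84]
[249 303] [-7.  6. 18.] [82 83 82]
[250 303] [-3.  4. 24.] [83 86 85]
[251 303] [-2.  7. 23.] [73 69 68]
[248 304] [-9.  2. 26.] [81 82 82]
[249 304] [-8.  6. 22.] [84 85 85]
[250 304] [-4.  5. 27.] [81 82 82]
[251 304] [-2.  6. 29.] [80 80 78]
[258 304] [15. 14. 36.] [ 41  65 104]
[247 305] [-10.  -2.  35.] [48 48 52]
[248 305] [-9.  1. 33.] [71 71 71]
[249 305] [-9.  8. 23.] [83 84 84]
[250 305] [-7.  9. 26.] [85 84 84]
[251 305] [-3.  7. 31.] [77 79 80]
[244 306] [-18.  -4.  35.] [70 73 89]
[248 306] [-10.   2.  35.] [58 60 61]
[249 306] [-8.  5. 34.] [72 74 73]
[250 306] [-6.  5. 36.] [71 72 72]
[251 306] [-4.  8. 35.] [67 69 70]
[252 306] [-1.  9. 36.] [61 64 65]
```

Run:
```python
from h import *
print(bot.tcp_to_tips,[a for a in dir(bot) if not a.startswith('_')])
# finger points in the starting pictures (arm at start pose)
p0=np.array([206.736,-563.224,212.523]);M=R.from_rotvec([-3.09155198,-.549422132,.000162]).as_matrix()
d=np.load("pics/scene0.npy");im=cv2.imread("pics/scene0.png")[:,:,::-1]
uv,P=cloud("scene",d,5,95,180,280);Q=(P-p0)@M
c=im[uv[:,1].astype(int),uv[:,0].astype(int)].astype(int)
m=(Q[:,2]<60)&(Q[:,2]>-130)&(abs(Q[:,0])<40)&(abs(Q[:,1])<100)
for z in range(-130,60,10):
    k=m&(Q[:,2]>z)&(Q[:,2]<=z+10)
    if k.sum(): print(z,k.sum(),"x",np.percentile(Q[k,0],[5,50,95]).round(),"y",np.percentile(Q[k,1],[5,50,95]).round())
```

```text
19.0 ['MotionError', 'camera_params', 'capture', 'close_job', 'read_state', 'tcp_to_tips']
-130 317 x [-20.  23.  34.] y [-80.  23.  87.]
-120 215 x [-17.  25.  36.] y [-73.  26.  79.]
-110 259 x [-22.  29.  37.] y [-68.  14.  72.]
-100 75 x [-6. 33. 37.] y [-77.  10.  79.]
-90 9 x [-12.   0.  24.] y [-47. -46.  22.]
-80 20 x [ 4. 12. 16.] y [-56. -47.  53.]
-70 37 x [-5. 12. 16.] y [-56. -44.  56.]
-60 32 x [-4. 12. 15.] y [-53. -44.  53.]
-50 33 x [-2. 10. 14.] y [-53. -44.  53.]
-40 34 x [-6. 10. 14.] y [-53. -44.  52.]
-30 28 x [-2. 11. 15.] y [-49.   0.  53.]
-20 30 x [-7.  9. 13.] y [-51. -44.  53.]
-10 4 x [-2. 10. 10.] y [-47.   0.  48.]
```

The camera shows the real fingertips about 10 mm behind the reported TCP, roughly 29 mm higher than the stated geometry. So the fingers closed just above the pin. I'll open, go 25 mm lower, and close again.

{"op": "step_arm", "data": {
  "targets": [
    [[0,0,0],[0,0,0],0.5],
    [[0,0,0],[0,0,0],0.5],
    [[0,0,0],[0,0,0],0.5],
    [[0,0,0],[0,0,0],0.5],
    [[0,0,0],[0,0,0.003],0.5]
  ]
}}

```text
time: 4.8
tool_pos: [564.3, -217.7, 120.8]
eef_rot: [2.154, 2.285, 0.001]
wrist_force: [-0.1, 0.6, 0.5]
opening: 37.0
finger_force: 0.0
```

{"op": "step_arm", "data": {
  "targets": [
    [[0,0,0],[0,0,0.006],0.5],
    [[0,0,0],[0,0,0.006],0.5],
    [[0,0,0],[0,0,0.006],0.5],
    [[0,0,0],[0,0,0.004],0.5],
    [[0,0,0],[0,0,0],0.5]
  ]
}}

```text
time: 5.3
tool_pos: [563.4, -217.2, 97.6]
eef_rot: [-2.154, -2.285, 0.001]
wrist_force: [0.1, 0.3, -0.2]
opening: 43.9
finger_force: 0.0
```

{"op": "step_arm", "data": {
  "newtons": 4,
  "targets": [
    [[0,0,0],[0,0,0],0.3],
    [[0,0,0],[0,0,0],0.2],
    [[0,0,0],[0,0,0],0.14],
    [[0,0,0],[0,0,0],0.12],
    [[0,0,0],[0,0,0],0.12]
  ]
}}

```text
time: 5.8
tool_pos: [564.0, -217.6, 98.8]
eef_rot: [2.155, 2.286, 0.0]
wrist_force: [-0.0, -0.5, 0.7]
opening: 13.8
finger_force: 4.0
```

```bash
python3 -c "
from h import *
st()"
```

```text
t 5.8 p [ 564.03 -217.64   98.76] yhead 0.059 F [-0.03 -0.49  0.74] tq [-0.04  0.   -0.02] op 13.8 ff 4.000018984079361 j6 -0.54
```

Pin gripped (13.8 mm). Next I'll rock it gently toward +x.

{"op": "step_arm", "data": {
  "newtons": 15,
  "targets": [
    [[0,0,0],[0,0,0],0.1],
    [[0,0,0],[0,0.001,0],0.1],
    [[0,0,0],[0,0.001,0],0.1],
    [[0,0,0],[0,0.001,0],0.1],
    [[0,0,0],[0,0,0],0.1]
  ]
}}

```text
time: 6.3
tool_pos: [567.2, -217.4, 98.7]
eef_rot: [2.155, 2.286, 0.0]
wrist_force: [-0.1, -0.1, 2.2]
opening: 13.6
finger_force: 15.0
```

{"op": "step_arm", "data": {
  "targets": [
    [[0,0,0],[0,0.001,0],0.1],
    [[0,0,0],[0,0.001,0],0.1],
    [[0,0,0],[0,0.001,0],0.1],
    [[0,0,0],[0,0,0],0.1]
  ]
}}

```text
time: 6.7
tool_pos: [570.3, -217.2, 98.7]
eef_rot: [2.155, 2.286, 0.0]
wrist_force: [-0.6, 0.8, 4.3]
opening: 13.6
finger_force: 15.0
```

{"op": "step_arm", "data": {
  "targets": [
    [[0,0,0],[0,0.001,0],0.1],
    [[0,0,0],[0,0.001,0],0.1],
    [[0,0,0],[0,0.001,0],0.1],
    [[0,0,0],[0,0,0],0.1]
  ]
}}

```text
time: 7.1
tool_pos: [573.0, -217.0, 98.6]
eef_rot: [-2.155, -2.286, -0.0]
wrist_force: [-1.7, -0.1, 4.9]
opening: 13.5
finger_force: 15.0
```

{"op": "step_arm", "data": {
  "targets": [
    [[0,0,0],[0,0.001,0],0.1],
    [[0,0,0],[0,0,0],0.1],
    [[0,0,0],[0,0,0],0.1]
  ]
}}

```text
time: 7.4
tool_pos: [573.5, -217.0, 98.6]
eef_rot: [-2.154, -2.285, 0.001]
wrist_force: [-2.4, 0.2, 6.2]
opening: 13.7
finger_force: 15.0
```

{"op": "step_arm", "data": {
  "targets": [
    [[0,0,0],[0,0.001,0],0.1],
    [[0,0,0],[0,0,0],0.1],
    [[0,0,0],[0,0,0],0.1]
  ]
}}

```text
time: 7.7
tool_pos: [573.9, -217.0, 98.6]
eef_rot: [-2.154, -2.285, 0.002]
wrist_force: [-4.2, -0.2, 8.1]
opening: 14.0
finger_force: 15.0
```

```bash
python3 -c "
from h import *
st();bot.capture('top');st();bot.capture('top');st()"
```

```text
t 7.7 p [ 573.87 -216.97   98.63] yhead 0.059 F [-4.17 -0.21  8.08] tq [-0.12  0.68  0.13] op 14.0 ff 15.0023053586483 j6 -0.53
t 7.75 p [ 573.88 -216.96   98.61] yhead 0.059 F [-4.22 -0.29  8.32] tq [-0.12  0.67  0.15] op 13.6 ff 15.002253949642181 j6 -0.53
t 7.8 p [ 573.83 -216.93   98.6 ] yhead 0.059 F [-4.7  -0.53  6.63] tq [-0.19  0.66  0.13] op 13.8 ff 15.002210140228271 j6 -0.53
```

First flank is felt at x≈572.8 (4.4 N at 573.9). Now the other side.

{"op": "step_arm", "data": {
  "targets": [
    [[0,0,0],[0,-0.003,0],0.1],
    [[0,0,0],[0,-0.004,0],0.1],
    [[0,0,0],[0,-0.004,0],0.1],
    [[0,0,0],[0,-0.002,0],0.1],
    [[0,0,0],[0,-0.001,0],0.1]
  ]
}}

```text
time: 8.3
tool_pos: [561.3, -218.2, 98.7]
eef_rot: [2.155, 2.285, 0.0]
wrist_force: [0.3, -2.4, 3.4]
opening: 13.6
finger_force: 15.0
```

{"op": "step_arm", "data": {
  "targets": [
    [[0,0,0],[0,-0.001,0],0.1],
    [[0,0,0],[0,-0.001,0],0.1],
    [[0,0,0],[0,-0.001,0],0.1],
    [[0,0,0],[0,0,0],0.1]
  ]
}}

```text
time: 8.7
tool_pos: [558.0, -218.2, 98.7]
eef_rot: [2.155, 2.286, -0.0]
wrist_force: [0.5, -3.4, 3.2]
opening: 13.9
finger_force: 15.0
```

{"op": "step_arm", "data": {
  "targets": [
    [[0,0,0],[0,-0.001,0],0.1],
    [[0,0,0],[0,-0.001,0],0.1],
    [[0,0,0],[0,-0.001,0],0.1],
    [[0,0,0],[0,0,0],0.1]
  ]
}}

```text
time: 9.1
tool_pos: [555.0, -218.2, 98.7]
eef_rot: [2.155, 2.286, 0.0]
wrist_force: [0.6, -2.5, 3.7]
opening: 13.6
finger_force: 15.0
```

{"op": "step_arm", "data": {
  "targets": [
    [[0,0,0],[0,-0.001,0],0.1],
    [[0,0,0],[0,-0.001,0],0.1],
    [[0,0,0],[0,-0.001,0],0.1],
    [[0,0,0],[0,0,0],0.1]
  ]
}}

```text
time: 9.5
tool_pos: [553.7, -218.3, 98.7]
eef_rot: [2.154, 2.284, 0.003]
wrist_force: [7.5, -2.3, 0.7]
opening: 13.8
finger_force: 15.0
```

{"op": "step_arm", "data": {
  "targets": [
    [[0,0,0],[0,-0.001,0],0.1],
    [[0,0,0],[0,0,0],0.1]
  ]
}}

```text
time: 9.7
tool_pos: [553.2, -218.5, 98.7]
eef_rot: [2.153, 2.283, 0.004]
wrist_force: [8.6, -1.7, -0.6]
opening: 13.5
finger_force: 15.0
```

Second flank is at about x=555.3, so the play is roughly 17.4 mm and the adjuster needs about 0.67 rad. I'll centre the pin at 564, release and lift.

{"op": "step_arm", "data": {
  "targets": [
    [[0,0,0],[0,0.004,0],0.1],
    [[0,0,0],[0,0.004,0],0.1],
    [[0,0,0],[0,0.004,0],0.1],
    [[0,0,0],[0,0.001,0],0.1],
    [[0,0,0],[0,0,0],0.1]
  ]
}}

```text
time: 10.2
tool_pos: [563.5, -217.9, 98.6]
eef_rot: [-2.154, -2.287, 0.002]
wrist_force: [0.4, -4.2, 5.9]
opening: 13.2
finger_force: 15.0
```

{"op": "step_arm", "data": {
  "targets": [
    [[0,0,0],[0,0,0],0.5],
    [[0,0,0],[0,0,0],0.5],
    [[0,0,0],[0,0,0],0.5],
    [[0,0,0],[0,0,0],0.5]
  ]
}}

```text
time: 10.6
tool_pos: [563.2, -216.9, 98.0]
eef_rot: [-2.153, -2.285, 0.0]
wrist_force: [-1.1, -0.6, 0.2]
opening: 41.8
finger_force: 0.0
```

{"op": "step_arm", "data": {
  "targets": [
    [[0,0,0],[0,0,-0.02],0.5],
    [[0,0,0],[0,0,-0.03],0.5],
    [[0,0,0],[0,0,-0.03],0.5],
    [[0,0,0],[0,0,-0.02],0.5],
    [[0,0,0],[0,0,0],0.5]
  ]
}}

```text
time: 11.1
tool_pos: [565.8, -218.3, 201.6]
eef_rot: [2.151, 2.282, 0.003]
wrist_force: [-0.0, -0.9, 0.1]
opening: 43.7
finger_force: 0.0
```

```bash
python3 -c "
from h import *
s,M=st((539,130,190))
p,d=bot.capture('top')
r,b=masks(p)
w=np.zeros_like(r);w[205:255,280:318]=r[205:255,280:318]
ys,xs=np.nonzero(w);print(len(xs))
Z=d[ys,xs]
uv,P=cloud('top',d,280,318,205,255);i=w[205:255,280:318].ravel()
Q=P[i&(P[:,2]>115)];print(len(Q),Q.mean(0),Q.min(0),Q.max(0))
c=Q.mean(0);e,v=np.linalg.eigh(np.cov(Q[:,:2].T));print('yaw',np.arctan2(v[1,1],v[0,1]),e**.5)
"
```

```text
t 11.1 p [ 565.78 -218.33  201.56] yhead 0.059 F [-0.05 -0.88  0.07] tq [ 0.01 -0.1  -0.03] op 43.7 ff 0.0 j6 -0.54
tool delta mm [349.3  -6.2  10.6]
83
74 [532.25571304 131.8925018  125.51050999] [513.08479049 124.49704229 118.07350072] [550.61102537 137.83733874 131.7036566 ]
yaw 3.0178691305937937 [ 3.75477694 10.25232611]
```

{"op": "step_arm", "data": {
  "targets": [
    [[0,0,0],[0.049,0,0],0.5],
    [[0,0,0],[0.049,-0.001,0],0.5],
    [[0,0,0],[0.049,-0.001,0],0.5],
    [[0,0,0],[0.049,-0.001,0],0.5],
    [[0,0,0],[0.049,-0.001,0],0.5]
  ]
}}

```text
time: 11.65
tool_pos: [543.7, 28.7, 196.7]
eef_rot: [-2.154, -2.284, 0.003]
wrist_force: [1.5, -0.6, -0.3]
opening: 43.8
finger_force: 0.0
```

{"op": "step_arm", "data": {
  "targets": [
    [[0,0,0],[0.049,-0.001,0],0.5],
    [[0,0,0],[0.049,0,0],0.5],
    [[0,0,-0.139],[0,0,0],0.5],
    [[0,0,-0.139],[0,0,0],0.5],
    [[0,0,-0.139],[0,0,0],0.5]
  ]
}}

```text
time: 12.15
tool_pos: [537.1, 125.3, 196.5]
eef_rot: [-1.624, -2.686, 0.003]
wrist_force: [0.1, -0.3, 0.1]
opening: 43.7
finger_force: 0.0
```

{"op": "step_arm", "data": {
  "targets": [
    [[0,0,-0.139],[0,0,0],0.5],
    [[0,0,-0.139],[0,0,0],0.5],
    [[0,0,-0.139],[0,0,0],0.5],
    [[0,0,-0.139],[0,0,0],0.5],
    [[0,0,-0.139],[0,0,0],0.5]
  ]
}}

```text
time: 12.65
tool_pos: [537.3, 124.5, 196.5]
eef_rot: [-0.614, -3.077, 0.001]
wrist_force: [-0.4, 1.0, 0.3]
opening: 44.0
finger_force: 0.0
```

{"op": "step_arm", "data": {
  "targets": [
    [[0,0,-0.139],[0,0,0],0.5],
    [[0,0,-0.139],[0,0,0],0.5],
    [[0,0,0],[0,0,0],0.5],
    [[0,0,0],[0,0,0],0.5]
  ]
}}

```text
time: 13.05
tool_pos: [537.9, 124.5, 197.3]
eef_rot: [-0.197, -3.133, 0.0]
wrist_force: [0.9, 0.4, -0.4]
opening: 44.1
finger_force: 0.0
```

```bash
python3 -c "
from h import *
st((539.5,129.5,95))
p,d=bot.capture('scene')
uv,P=cloud('scene',d,325,370,215,255)
c=p[215:255,325:370].reshape(-1,3)
r,_=masks(p);i=r[215:255,325:370].ravel()
m=i&(abs(P[:,2]-125)<6)
print(m.sum(),P[m].mean(0),P[m].min(0),P[m].max(0))
d=np.load('pics/scene0.npy');im=cv2.imread('pics/scene0.png')[:,:,::-1].copy();r,_=masks(im)
uv,P=cloud('scene',d,325,370,215,255);m=r[215:255,325:370].ravel()&(abs(P[:,2]-125)<6);print(m.sum(),P[m].mean(0),P[m].min(0),P[m].max(0))
"
```

```text
t 13.05 p [537.85 124.5  197.31] yhead 1.445 F [ 0.85  0.45 -0.43] tq [ 0.04 -0.15 -0.01] op 44.1 ff 0.0 j6 -1.34
tool delta mm [ -1.2   5.2 102.3]
52 [539.11965431 127.25174136 123.7507348 ] [513.88061254 118.99927539 119.17506304] [569.29322508 137.76056941 130.22622322]
57 [538.80721871 126.52753089 124.5129386 ] [513.27104186 117.90706864 119.65340106] [570.64896819 137.00009309 129.75531284]
```

Both views put the adjuster at about (539.5,129). I'll descend and grip.

{"op": "step_arm", "data": {
  "targets": [
    [[0,0,0],[-0.001,0.005,0.02],0.5],
    [[0,0,0],[0,0,0.03],0.5],
    [[0,0,0],[0,0,0.02],0.5],
    [[0,0,0],[0,0,0.015],0.5],
    [[0,0,0],[0,0,0.015],0.5]
  ]
}}

```text
time: 13.6
tool_pos: [539.9, 129.4, 97.4]
eef_rot: [-0.195, -3.134, 0.0]
wrist_force: [0.3, 1.0, 0.7]
opening: 43.7
finger_force: 0.0
```

{"op": "step_arm", "data": {
  "newtons": 15,
  "targets": [
    [[0,0,0],[0,0,0],0.4],
    [[0,0,0],[0,0,0],0.25],
    [[0,0,0],[0,0,0],0.12],
    [[0,0,0],[0,0,0],0.1],
    [[0,0,0],[0,0,0],0.1]
  ]
}}

```text
time: 14.1
tool_pos: [541.2, 130.1, 99.5]
eef_rot: [0.193, 3.134, 0.003]
wrist_force: [0.2, 4.0, 2.1]
opening: 14.2
finger_force: 14.8
```

```bash
python3 -c "
from h import *
st()"
```

```text
t 14.1 p [541.18 130.14  99.49] yhead 1.448 F [0.18 3.96 2.12] tq [ 0.62 -0.15 -0.19] op 14.2 ff 14.805938154459 j6 -1.34
```

{"op": "step_arm", "data": {
  "newtons": 40,
  "targets": [
    [[0,0,0],[0,0.0007,0],0.1],
    [[0,0,0],[0,0,0],0.1],
    [[0,0,0.06],[0,0,0],0.1],
    [[0,0,0.06],[0,0,0],0.1],
    [[0,0,0.06],[0,0,0],0.1]
  ]
}}

```text
time: 14.6
tool_pos: [541.0, 129.8, 99.4]
eef_rot: [0.475, 3.104, -0.0]
wrist_force: [-0.4, -0.2, 6.7]
opening: 13.6
finger_force: 39.9
```

```bash
python3 -c "
from h import *
st()"
```

```text
t 14.6 p [540.99 129.85  99.44] yhead 1.267 F [-0.36 -0.18  6.69] tq [0.05 0.07 0.26] op 13.6 ff 39.90973234176636 j6 -1.16
```

Torque is 0.26 N·m and lateral force is about zero, so it's turning cleanly. I'll turn the rest, 0.49 rad.

{"op": "step_arm", "data": {
  "targets": [
    [[0,0,0.08],[0,0,0],0.1],
    [[0,0,0.08],[0,0,0],0.1],
    [[0,0,0.08],[0,0,0],0.1],
    [[0,0,0.08],[0,0,0],0.1],
    [[0,0,0.08],[0,0,0],0.1]
  ]
}}

```text
time: 15.1
tool_pos: [540.4, 128.9, 99.4]
eef_rot: [1.082, 2.948, -0.003]
wrist_force: [-2.0, -3.8, 9.5]
opening: 13.6
finger_force: 39.9
```

{"op": "step_arm", "data": {
  "targets": [
    [[0,0,0.08],[0,0,0],0.1],
    [[0,0,0.02],[0,0,0],0.1],
    [[0,0,0],[0,0,0],0.1],
    [[0,0,0],[0,0,0],0.1]
  ]
}}

```text
time: 15.5
tool_pos: [540.2, 128.7, 99.4]
eef_rot: [1.224, 2.892, -0.003]
wrist_force: [-3.4, -4.2, 9.3]
opening: 13.2
finger_force: 39.8
```

```bash
python3 -c "
from h import *
st()"
```

```text
t 15.5 p [540.23 128.68  99.44] yhead 0.77 F [-3.41 -4.25  9.33] tq [-0.64  0.25  0.03] op 13.2 ff 39.83831226825714 j6 -0.66
```

Turned 0.68 rad. I'll release, lift, and go back to the pin.

{"op": "step_arm", "data": {
  "targets": [
    [[0,0,0],[0,0,0],0.5],
    [[0,0,0],[0,0,0],0.5],
    [[0,0,0],[0,0,0],0.5],
    [[0,0,0],[0,0,0],0.5],
    [[0,0,0],[0,0,-0.02],0.5]
  ]
}}

```text
time: 16.0
tool_pos: [538.2, 129.9, 116.5]
eef_rot: [-1.224, -2.888, 0.004]
wrist_force: [0.6, 0.0, -0.3]
opening: 43.6
finger_force: 0.0
```

{"op": "step_arm", "data": {
  "targets": [
    [[0,0,0],[0,0,-0.03],0.5],
    [[0,0,0],[0,0,-0.03],0.5],
    [[0,0,0],[0,0,-0.02],0.5],
    [[0,0,0],[0,0,0],0.5]
  ]
}}

```text
time: 16.4
tool_pos: [542.6, 130.4, 201.4]
eef_rot: [1.224, 2.888, 0.005]
wrist_force: [0.1, 0.4, -0.7]
opening: 43.6
finger_force: 0.0
```

{"op": "step_arm", "data": {
  "targets": [
    [[0,0,0.142],[0,0,0],0.5],
    [[0,0,0.142],[0,0,0],0.5],
    [[0,0,0.142],[0,0,0],0.5],
    [[0,0,0.142],[0,0,0],0.5],
    [[0,0,0.142],[0,0,0],0.5]
  ]
}}

```text
time: 16.9
tool_pos: [539.5, 130.0, 196.9]
eef_rot: [-2.16, -2.279, 0.003]
wrist_force: [-0.3, -0.4, -0.5]
opening: 43.9
finger_force: 0.0
```

```bash
python3 -c "
from h import *
st((564,-217.7,98.7))"
```

```text
t 16.9 p [539.52 130.01 196.92] yhead 0.053 F [-0.26 -0.36 -0.53] tq [-0.02 -0.1  -0.04] op 43.9 ff 0.0 j6 0.06
tool delta mm [-348.5    6.2   98.2]
```

{"op": "step_arm", "data": {
  "targets": [
    [[0,0,0],[-0.049,0.001,0],0.5],
    [[0,0,0],[-0.05,0.001,0],0.5],
    [[0,0,0],[-0.05,0.001,0],0.5],
    [[0,0,0],[-0.05,0.001,0],0.5],
    [[0,0,0],[-0.05,0.001,0],0.5]
  ]
}}

```text
time: 17.4
tool_pos: [559.2, -119.7, 197.0]
eef_rot: [-2.153, -2.285, 0.001]
wrist_force: [-0.0, 0.6, 0.2]
opening: 43.8
finger_force: 0.0
```

{"op": "step_arm", "data": {
  "targets": [
    [[0,0,0],[-0.05,0.001,0],0.5],
    [[0,0,0],[-0.049,0.0,0],0.5],
    [[0,0,0],[0,0,0],0.5],
    [[0,0,0],[0,0,0],0.5]
  ]
}}

```text
time: 17.8
tool_pos: [566.0, -217.4, 196.8]
eef_rot: [-2.156, -2.281, 0.0]
wrist_force: [-0.8, -0.3, 0.5]
opening: 44.2
finger_force: 0.0
```

```bash
python3 -c "
from h import *
st((564,-217.7,98.7))
d=bot.capture('scene')[1]
uv,P=cloud('scene',d,235,265,285,315)
m=(P[:,2]>90)&(P[:,2]<122);print(P[m].mean(0),m.sum())
uv,P=cloud('scene',np.load('pics/scene0.npy'),235,265,285,315);m=(P[:,2]>90)&(P[:,2]<122);print(P[m].mean(0),m.sum())"
```

```text
t 17.8 p [ 566.03 -217.44  196.84] yhead 0.056 F [-0.8  -0.27  0.46] tq [-0.02 -0.06 -0.01] op 44.2 ff 0.0 j6 -0.54
tool delta mm [-0.3 -1.8 98.1]
[ 569.77310192 -222.63735216  103.99253556] 39
[ 569.14493782 -222.05884702  106.35890566] 35
```

{"op": "step_arm", "data": {
  "targets": [
    [[0,0,0],[0,-0.002,0.02],0.5],
    [[0,0,0],[0,0,0.03],0.5],
    [[0,0,0],[0,0,0.02],0.5],
    [[0,0,0],[0,0,0.014],0.5],
    [[0,0,0],[0,0,0.014],0.5]
  ]
}}

```text
time: 18.35
tool_pos: [564.9, -215.4, 99.7]
eef_rot: [-2.152, -2.287, -0.0]
wrist_force: [0.9, 0.0, -0.2]
opening: 44.0
finger_force: 0.0
```

{"op": "step_arm", "data": {
  "newtons": 4,
  "targets": [
    [[0,0,0],[0,0,0],0.3],
    [[0,0,0],[0,0,0],0.2],
    [[0,0,0],[0,0,0],0.14],
    [[0,0,0],[0,0,0],0.12],
    [[0,0,0],[0,0,0],0.12]
  ]
}}

```text
time: 18.85
tool_pos: [565.5, -217.4, 101.5]
eef_rot: [2.154, 2.285, 0.001]
wrist_force: [1.3, 0.7, 2.4]
opening: 13.8
finger_force: 4.0
```

{"op": "step_arm", "data": {
  "newtons": 15,
  "targets": [
    [[0,0,0],[0,0,0],0.1],
    [[0,0,0],[0,0.001,0],0.1],
    [[0,0,0],[0,0.001,0],0.1],
    [[0,0,0],[0,0,0],0.1]
  ]
}}

```text
time: 19.25
tool_pos: [567.7, -217.3, 101.4]
eef_rot: [2.154, 2.285, 0.001]
wrist_force: [0.1, -0.5, 6.1]
opening: 13.3
finger_force: 15.0
```

{"op": "step_arm", "data": {
  "targets": [
    [[0,0,0],[0,0.001,0],0.1],
    [[0,0,0],[0,0,0],0.1]
  ]
}}

```text
time: 19.45
tool_pos: [568.5, -217.2, 101.4]
eef_rot: [2.154, 2.285, 0.001]
wrist_force: [-0.4, 0.4, 6.1]
opening: 13.6
finger_force: 15.0
```

{"op": "step_arm", "data": {
  "targets": [
    [[0,0,0],[0,0.001,0],0.1],
    [[0,0,0],[0,0,0],0.1]
  ]
}}

```text
time: 19.65
tool_pos: [568.9, -217.1, 101.4]
eef_rot: [2.154, 2.286, -0.001]
wrist_force: [-2.2, -0.3, 7.6]
opening: 13.5
finger_force: 15.0
```

{"op": "step_arm", "data": {
  "targets": [
    [[0,0,0],[0,0.001,0],0.1],
    [[0,0,0],[0,0,0],0.1],
    [[0,0,0],[0,0,0],0.1]
  ]
}}

```text
time: 19.95
tool_pos: [569.3, -217.1, 101.3]
eef_rot: [-2.154, -2.286, 0.002]
wrist_force: [-4.2, -0.4, 8.5]
opening: 13.5
finger_force: 15.0
```

{"op": "step_arm", "data": {
  "targets": [
    [[0,0,0],[0,0.001,0],0.1],
    [[0,0,0],[0,0,0],0.1],
    [[0,0,0],[0,0,0],0.1]
  ]
}}

```text
time: 20.25
tool_pos: [569.7, -217.1, 101.3]
eef_rot: [-2.154, -2.286, 0.003]
wrist_force: [-6.2, -1.2, 9.8]
opening: 13.7
finger_force: 15.0
```

{"op": "step_arm", "data": {
  "targets": [
    [[0,0,0],[0,-0.003,0],0.1],
    [[0,0,0],[0,-0.003,0],0.1],
    [[0,0,0],[0,-0.003,0],0.1],
    [[0,0,0],[0,0,0],0.1]
  ]
}}

```text
time: 20.65
tool_pos: [562.6, -217.7, 101.4]
eef_rot: [2.154, 2.284, 0.001]
wrist_force: [-1.5, -0.5, 6.4]
opening: 13.6
finger_force: 15.0
```

{"op": "step_arm", "data": {
  "targets": [
    [[0,0,0],[0,-0.001,0],0.1],
    [[0,0,0],[0,-0.001,0],0.1],
    [[0,0,0],[0,0,0],0.1]
  ]
}}

```text
time: 20.95
tool_pos: [561.0, -217.7, 101.4]
eef_rot: [2.154, 2.284, 0.002]
wrist_force: [0.7, 0.6, 4.9]
opening: 14.0
finger_force: 15.0
```

{"op": "step_arm", "data": {
  "targets": [
    [[0,0,0],[0,-0.001,0],0.1],
    [[0,0,0],[0,0,0],0.1]
  ]
}}

```text
time: 21.15
tool_pos: [560.1, -217.8, 101.4]
eef_rot: [2.154, 2.284, 0.002]
wrist_force: [0.7, 1.5, 5.6]
opening: 13.7
finger_force: 15.0
```

{"op": "step_arm", "data": {
  "targets": [
    [[0,0,0],[0,-0.001,0],0.1],
    [[0,0,0],[0,0,0],0.1]
  ]
}}

```text
time: 21.35
tool_pos: [559.3, -217.9, 101.4]
eef_rot: [2.154, 2.284, 0.002]
wrist_force: [1.9, 0.1, 5.3]
opening: 13.3
finger_force: 15.0
```

{"op": "step_arm", "data": {
  "targets": [
    [[0,0,0],[0,-0.001,0],0.1],
    [[0,0,0],[0,0,0],0.1],
    [[0,0,0],[0,0,0],0.1]
  ]
}}

```text
time: 21.65
tool_pos: [558.8, -218.0, 101.4]
eef_rot: [2.153, 2.283, 0.003]
wrist_force: [3.8, 0.7, 6.1]
opening: 13.6
finger_force: 15.0
```

{"op": "step_arm", "data": {
  "targets": [
    [[0,0,0],[0,-0.001,0],0.1],
    [[0,0,0],[0,0,0],0.1],
    [[0,0,0],[0,0,0],0.1]
  ]
}}

```text
time: 21.95
tool_pos: [558.3, -218.0, 101.4]
eef_rot: [2.153, 2.283, 0.004]
wrist_force: [5.4, 0.8, 4.0]
opening: 13.3
finger_force: 15.0
```

Free play is 568.3 − 559.7 ≈ 8.6 mm, which is in range. I'll centre, release and lift away.

{"op": "step_arm", "data": {
  "targets": [
    [[0,0,0],[0,0.003,0],0.1],
    [[0,0,0],[0,0.003,0],0.1],
    [[0,0,0],[0,0.0015,0],0.1],
    [[0,0,0],[0,0,0],0.1],
    [[0,0,0],[0,0,0],0.1]
  ]
}}

```text
time: 22.45
tool_pos: [563.9, -217.7, 101.3]
eef_rot: [2.154, 2.286, -0.0]
wrist_force: [0.7, -1.0, 8.3]
opening: 13.7
finger_force: 15.0
```

{"op": "step_arm", "data": {
  "targets": [
    [[0,0,0],[0,0,0],0.5],
    [[0,0,0],[0,0,0],0.5],
    [[0,0,0],[0,0,0],0.5],
    [[0,0,0],[0,0,0],0.5],
    [[0,0,0],[0,0,0],0.5]
  ]
}}

```text
time: 22.95
tool_pos: [563.1, -217.0, 100.2]
eef_rot: [-2.154, -2.285, 0.0]
wrist_force: [0.2, -0.2, 0.1]
opening: 43.9
finger_force: 0.0
```

{"op": "step_arm", "data": {
  "targets": [
    [[0,0,0],[0,0,-0.02],0.5],
    [[0,0,0],[0,0,-0.03],0.5],
    [[0,0,0],[0,0,-0.03],0.5],
    [[0,0,0],[0,0,-0.02],0.5],
    [[0,0,0],[0,0,0],0.5]
  ]
}}

```text
time: 23.45
tool_pos: [565.4, -218.1, 203.7]
eef_rot: [2.151, 2.282, 0.003]
wrist_force: [0.3, -0.2, 0.8]
opening: 43.8
finger_force: 0.0
```

{"op": "step_arm", "data": {
  "targets": [
    [[0,0,0],[0,0,0],0.5],
    [[0,0,0],[0,0,0],0.5]
  ]
}}

```text
time: 23.65
tool_pos: [562.5, -216.6, 199.0]
eef_rot: [-2.153, -2.284, 0.001]
wrist_force: [-0.3, 0.4, 0.0]
opening: 43.8
finger_force: 0.0
```

```bash
python3 -c "
from h import *
st()
d=bot.capture('scene')[1]
uv,P=cloud('scene',d,235,265,285,315)
m=(P[:,2]>90)&(P[:,2]<122);print(P[m].mean(0),m.sum())"
```

```text
t 23.65 p [ 562.47 -216.62  199.03] yhead 0.059 F [-0.28  0.44  0.  ] tq [-0.02 -0.08 -0.01] op 43.8 ff 0.0 j6 -0.54
[ 571.25226799 -221.79380779  105.93283169] 36
```

```bash
python3 -c "
from bench import bot
print(bot.close_job())"
```

```text
the job is handed in; nothing more can be done
None
```

I turned the adjuster about 0.68 rad, which cut the pin's free play from about 17.4 mm to about 8.6 mm (confirmed by rocking the arm again), left the arm free mid-play with the gripper clear, and handed the job in at about 23.7 s; no verdict was returned.

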